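# Pin the hinged filter cell and hold it shut

### The job

Slide the yellow-tabbed vise jaw fully open to free the red-handled locking pin, and fold the filter cell's blue lid down onto its rubber seal. Then lift the pin out of the vise and push it all the way through the lid's hole into the hole of the lower half. Finish while holding: keep pressing the pin down so that its collar squeezes the lid fully shut against the springy seal, and do not let go; leave the other things on the bench where they are.

Things in the scene. Friction and masses are not known exactly. Their poses are not given: they have to be found in the camera images.
- lid_hinge (a point): Point on the hinge axis of the filter cell, in the middle of its width, 52 above the bench. The cell is fixed to the bench: an aluminium lower half, 120 long (x) by 100 wide (y) by 45 high, and a blue lid, a plate 114 by 96, 14 thick, whose mid-plane contains the hinge axis. Axes are those of the cell: the hinge axis lies along this frame's y; the lid when shut runs from the hinge along this frame's -x, its free edge 120 from the axis. All lengths in mm.
- cell_lid (a joint): Angle of the blue lid (rad): 0 fully shut (level, flat on the lower half), growing as the free edge rises; it starts between 0.8 and 1.35 and its stiff hinge (0.2 N m) keeps it where it is left. Below about 0.064 it rests on a springy rubber seal ring (54 across); pressed lightly and let go it comes back up to about 0.03 to 0.04 (3 to 4 mm ajar at the hole). About 12 N straight down at the hole shuts it fully.
- cell_hole (a point): Mouth centre of the hole in the top face of the lower half, 45 above the bench, 95 from the hinge axis towards the free edge (the cell's -x). Round, 12.5 mm, straight down through the whole lower half. The lid has a like hole, 12.5 mm, 95 from the hinge axis, right above this one when the lid is down. Axes are those of the cell, z up.
- vise_jaw (a joint): Slide of the vise jaw (m): starts 0 to 0.006 (shut), 0.045 fully open. While shut, its two fork arms (undersides 6.5 above the vise bed) lie over the pin's collar and block it; they are clear of the collar from about 0.025 on. Friction about 2.5 N; it stays where it is left.
- jaw_tab (a point): Centre of the grip part of the yellow tab that stands on the sliding jaw: tab 12 thick along the slide, 40 wide, its top 15 above this point; jaw top (beside the tab) 25 below this point, which is 83 above the bench. Axes are those of the vise (fixed to the bench; green bed 190 by 70, top 45 above the bench): the jaw opens along this frame's +x, away from the pin. With the jaw at 0 the pin stands 60 from the tab, towards -x.
- pin_mid (a point): Centre of the locking pin, 45 above its tip and 45 below its top, level with the top face of its collar. Upright pin, 90 g, z axis up along it: steel shank 10 diameter, 40 long, chamfered tip; steel collar 26 diameter, 5 thick, from 40 to 45 above the tip; red round handle 16 diameter, 45 long above the collar. At the start it stands in a hole of the vise bed with the collar on the bed, so this point is 50 above the bench.
- pin_tip (a point): Lower end of the pin's shank, on its axis, 45 below pin_mid; same axes.
- jar_a: Sample jar, white, red cap, 60 across, 75 tall (mm); origin at the centre of its underside; leave it alone.
- jar_b: Second sample jar, white, red cap, 60 across, 75 tall (mm); origin at the centre of its underside; leave it alone.
- mortar: White ceramic mortar bowl, 100 across, 55 tall (mm); origin at the centre of its underside; leave it alone.
- wash_bottle: White wash bottle, 66 across, 190 tall (mm); origin at the centre of its underside; leave it alone.
- spatula: Spatula lying flat, 180 long (mm); origin at the centre of its underside; leave it alone.
- spare_seal: Loose black rubber seal ring, 60 across, 8 thick, lying flat (mm); origin at the centre of its underside; leave it alone.
- cup: Empty white cup, 60 across, 60 tall (mm); origin at the centre of its underside; leave it alone.

How it is judged:
By the outcome, as a careful person would: the job done as asked, in the order asked, and still so for the second after the job is handed in, while the arm keeps its last pose, push and grip.
It also fails if it takes over 67 s, if anything falls off the work surface, if the arm or the gripper's body presses on something with over 40 N, if the wrist force passes 120 N, or if a joint passes its speed limit or range.

### The arm

A 6-joint arm with a two-finger parallel gripper is mounted at the origin on the work surface. World frame = base frame: x ahead of the robot, y to its left, z up, the work surface at z = 0. Lengths are in mm, angles in degrees, forces in N, time in s.
With the tool pointing down it reaches from about 350 to 850 mm from the base axis. Payload 8.1 kg.
Tool frame: the origin (TCP) lies at the very end of the fingers, on their centre line; the grasp point (between the pads) lies 19 mm behind it; z points along the fingers, y is the line along which they close (so a half turn about z gives the same grasp; the last joint's range is limited). The gripper opens to 85 mm and grips with 20 to 120 N. Pads are 22 mm wide; open, the fingers measure 114 mm over their backs; the gripper's body (76 mm by 85 mm) begins 54 mm behind the grasp point. The pads swing forward as they close: fully open they stand 13 mm farther back than shut.
Start: joints at [-70.955, 7.471, 85.268, -0, 87.261, -4.893], TCP at [243.47, -548.386, 231.292] pointing down, gripper open.
Joint ranges: [-169.43, 169.43], [-51.17, 129.36], [1.28, 143.12], [-76.62, 256.62], [0, 156.53], [-152.29, 152.29]. Speed limits (degrees/s): [136.94, 136.94, 159.86, 180, 180, 180].

### API

Orientations are given as [roll, pitch, yaw] about the fixed x, y, z axes, in that order (R = Rz(yaw) Ry(pitch) Rx(roll)).
In Python, from bench import sense, eyes, job, models gives the robot as it stands. The module is installed in compiled form; this text tells all that it offers.
- The arm moves only by the tool apply_moves, never from a script. Its argument "rows" is a list of rows, each a list of 6 numbers: the shift along the tool's x, y, z in mm, then the turn, a rotation vector about the tool's x, y, z in rad. In form: [[dx, dy, dz, rx, ry, rz], ...]. A call has exactly 5 rows; each row shifts and turns the commanded pose from where the row before left it, along the tool's axes as they then stand; what a row does not reach is not made up. A row lasts 1/8 s, in which the tool goes at most 62.5 mm and 10.7 degrees, less where a joint would pass 70% of its speed; a pose out of reach is approached as far as the arm can. A call is refused whole if a number of a shift passes 62.5 or a number of a turn 0.188, either way. A call with a gripper value outside its range is refused whole. "fingers" is the finger opening in mm, from 0 to 85.4, set as the call begins (left out, the last holds). The fingers move at their own pace and stop on an object; "grip_force" is the grip in N (left out, the last holds). Time passes only in rows, so rows that do not move let the fingers close, or fill a call up. It gives the time, the measured TCP pose, the force, the opening and the grip force at its end, in the units of the state.
- sense(): the state, without advancing time (a new reading comes with each control period).
- eyes.snapshot(name): name is "side" or "top"; returns (picture, depth): 420x560x3 uint8, red, green, blue; 420x560 float32, mm along the optical axis (not along the pixel's ray), 0 where there is no reading.
- eyes.get_calibration(name): a dict with "intrinsics" (3x3 intrinsics, pixels), "R" (3x3) and "t" (3): a world point X has camera coordinates R X + t. Camera axes: x right, y down, z forward; pixel columns grow to the right and rows downward; lengths in mm; the calibration is good to about 2 mm. A picture is of the moment at which its call begins. get_calibration takes no time and is no camera call.
- job.hand_in(): hands the job in; it is judged then, once.
Trained networks look in the newest picture that a camera, given by its name, has taken for a name from the list of things; names that differ only in an ending like _2 or _b are one class to them, and where a whole thing is asked for, a point or a joint stands for the part that bears it (a point fixed in the world has none). Each returns a list of dicts, best first, with "confidence" (0 to 1); they miss things now and then, are a little off and sometimes report something else, mostly with a low value. They report only what shows in the picture. A call takes as long as a camera call.
- models.boxes_of(name, camera): "xyz" ([x, y, z] in mm, in world coordinates, good to about 4 mm: the middle of the surface that is visible of it).
- models.cut_out(name, camera): "pixels" (420x560 bool, what is visible of it).
- models.place_of(name, camera): "xyz" ([x, y, z] in mm, in world coordinates, good to about 4 mm: a listed point, or the origin of a listed thing).
The state is a dict: "time": time; "joint_pos": joint angles; "qd": joint speeds; "joint_efforts": joint torques, N m; "tool_pos": TCP position; "tcp_rot": TCP orientation; "ft_force": force on the tool from outside, world axes, zero at the start; "wrist_torque": the same for the moment, N m; "finger_gap": finger opening in mm; "grip_force": force on a finger pad.
Only numpy, scipy, OpenCV 4.12 (cv2) and the standard library are available. Lean on these libraries where they do the work, as an engineer would, in place of code of your own. Each camera call takes 0.05 s, during which the arm holds its last target. There are 200 camera calls.

## Working session

There is one attempt and no reset: what is moved stays moved. The work goes in short steps, Python scripts to look and compute and a tool call to move; the robot and the scene stay as the last step left them, time stands still between calls to the robot, and variables do not carry over. Pictures are saved under pics/ and viewed, at most 10 in all, crops included, and the job is handed in when it is done.

Besides the shell and the picture viewer there is one more tool, called after "Call:" in YAML: its name, and indented under it one key for each argument. apply_moves: Moves the arm, as the interface text tells. Its arguments: {"type":"object","properties":{"rows":{"type":"array"},"fingers":{"type":"number"},"grip_force":{"type":"number"}},"required":["rows"]}

```bash
mkdir -p pics; cat > h.py <<'E'
from bench import sense, eyes, job, models
import numpy as np, cv2
def snap(n,f):
    p,d=eyes.snapshot(n); cv2.imwrite('pics/'+f,p[:,:,::-1]); return p,d
def world(n,d,mask):
    c=eyes.get_calibration(n);K,R,t=[np.array(c[k]) for k in('intrinsics','R','t')]
    v,u=np.nonzero(mask&(d>0));z=d[v,u]
    X=np.stack([(u-K[0,2])/K[0,0]*z,(v-K[1,2])/K[1,1]*z,z],1)
    return (X-t.ravel())@R
def st():
    s=sense();print({k:np.round(s[k],2).tolist() for k in('time','tool_pos','tcp_rot','ft_force','finger_gap','grip_force','joint_pos')})
E
python3 - <<'E'
from h import *
st()
for n in('top','side'):
    p,d=snap(n,n+'0.png')
    np.save(n+'d.npy',d);np.save(n+'p.npy',p)
    for q in('lid_hinge','cell_hole','jaw_tab','pin_mid','pin_tip'):
        for r in models.place_of(q,n)[:2]: print(n,q,{k:np.round(v,2).tolist() for k,v in r.items()})
    for q in ('cell_lid','jaw_tab','pin_mid'):
        for r in models.cut_out(q,n)[:1]:
            X=world(n,d,r['pixels']); np.save(f'{n}_{q}.npy',X)
            print(n,q,'cut',round(r['confidence'],2),len(X),np.round(np.median(X,0)),np.round(np.percentile(X,2,axis=0)),np.round(np.percentile(X,98,axis=0)))
E
```

```text
{'time': 0.0, 'tool_pos': [243.27, -547.84, 230.21], 'tcp_rot': [-179.89, -0.01, 23.94], 'ft_force': [-0.42, -0.43, 0.39], 'finger_gap': 85.36, 'grip_force': 0.0, 'joint_pos': [-70.96, 7.52, 85.33, -0.0, 87.26, -4.89]}
top lid_hinge {'xyz': [569.7, -245.5, 55.8], 'confidence': 0.6}
top cell_hole {'xyz': [475.8, -253.9, 45.1], 'confidence': 0.94}
top jaw_tab {'xyz': [526.3, 176.2, 82.0], 'confidence': 0.64}
top pin_mid {'xyz': [463.5, 164.2, 54.3], 'confidence': 0.53}
top cell_lid cut 0.62 783 [ 525. -247.  112.] [ 487. -294.   53.] [ 571. -202.  149.]
top jaw_tab cut 0.88 459 [506. 173.  58.] [459. 141.  49.] [541. 207.  99.]
top pin_mid cut 0.48 153 [593.  -1.   6.] [563. -31.  -4.] [621.  25.  13.]
side lid_hinge {'xyz': [567.7, -248.6, 49.3], 'confidence': 0.87}
side lid_hinge {'xyz': [472.0, -251.3, 43.8], 'confidence': 0.55}
side cell_hole {'xyz': [471.3, -252.7, 43.2], 'confidence': 0.95}
side jaw_tab {'xyz': [524.9, 178.1, 78.1], 'confidence': 0.95}
side pin_mid {'xyz': [737.6, -4.5, -1.0], 'confidence': 0.73}
side pin_mid {'xyz': [463.8, 165.0, 49.3], 'confidence': 0.68}
side cell_lid cut 0.89 570 [ 526. -226.  111.] [ 489. -362.   46.] [ 572. -198.  151.]
side jaw_tab cut 0.65 775 [512. 191.  59.] [459. 148.  49.] [542. 214. 100.]
side pin_mid cut 0.66 142 [459. 170.  80.] [452. 158.  51.] [471. 175.  99.]
```

View pics/top0.png

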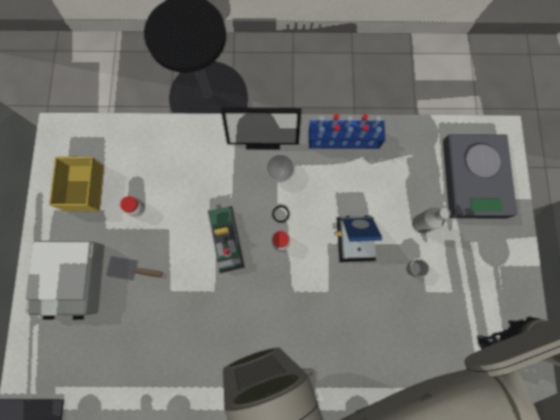

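View pics/side0.png

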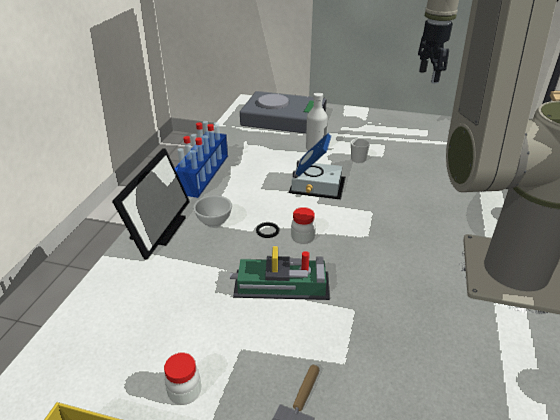

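```bash
python3 - <<'E'
from h import *
for n in('top','side'):
    d=np.load(n+'d.npy');p=np.load(n+'p.npy')
    X=world(n,d,np.ones(d.shape,bool));v,u=np.nonzero(d>0);c=p[v,u].astype(int)
    r,g,b=c.T
    hsv=cv2.cvtColor(p,cv2.COLOR_RGB2HSV)[v,u].astype(int);H,S,V=hsv.T
    for nm,m,box in(('yellow',(H>20)&(H<35)&(S>120),(400,700,50,300)),('red',((H<8)|(H>172))&(S>120),(400,540,100,230)),('blue',(H>100)&(H<130)&(S>110),(380,680,-350,-150)),('green',(H>40)&(H<90)&(S>60),(300,700,50,300))):
        k=m&(X[:,0]>box[0])&(X[:,0]<box[1])&(X[:,1]>box[2])&(X[:,1]<box[3])
        Y=X[k]
        if len(Y)<10: print(n,nm,len(Y));continue
        print(n,nm,len(Y),np.round(np.median(Y,0),1),np.round(np.percentile(Y,3,axis=0),1),np.round(np.percentile(Y,97,axis=0),1))
        if nm in('green','yellow','red'):
            top=Y[Y[:,2]>(94 if nm=='yellow' else 90 if nm=='red' else 40)]
            if len(top)>5: print('   top',len(top),top.mean(0).round(1),cv2.minAreaRect(top[:,:2].astype(np.float32)))
        if nm=='blue':
            C=np.median(Y,0);w=np.ones(len(Y),bool)
            for _ in range(5):
                q=Y[w].mean(0);nn=np.linalg.svd(Y[w]-q,full_matrices=False)[2][2];w=abs((Y-q)@nn)<3
            print('   plane',w.sum(),q.round(1),nn.round(3))
E
```

```text
top yellow 80 [521.5 179.   95.2] [513.5 160.2  56.7] [534.7 197.  100. ]
   top 45 [522.5 177.7  97.5] ((521.801025390625, 178.93760681152344), (12.102736473083496, 38.104393005371094), 16.376394271850586)
top red 22 [458.2 163.7  94.1] [452.5 157.4  85.6] [464.4 171.5  98.9]
   top 19 [458.7 164.8  94.4] ((459.14776611328125, 164.73565673828125), (13.161518096923828, 10.619991302490234), 44.86351776123047)
top blue 445 [ 512.  -246.4  128.9] [ 489.1 -288.9   73.4] [ 558.4 -204.8  149.1]
   plane 373 [ 518.  -245.9  121.2] [-0.765 -0.028 -0.644]
top green 457 [562.6 182.   44.8] [416.6 133.8  37.3] [598.  220.4  49.5]
   top 432 [543.9 182.5  45.1] ((507.24664306640625, 175.18161010742188), (187.8636016845703, 67.8884506225586), 13.958869934082031)
side yellow 148 [521.2 197.3  95.3] [514.1 164.5  62.2] [529.8 201.5 101.3]
   top 78 [522.8 184.3  99.2] ((524.1033935546875, 181.36572265625), (10.64260482788086, 41.44586181640625), 15.141117095947266)
side red 133 [459.9 170.7  81.6] [453.2 160.1  53.9] [467.7 174.9  98.7]
   top 45 [460.6 167.6  95.6] ((461.1192932128906, 166.18931579589844), (12.907662391662598, 16.501205444335938), 13.05069637298584)
side blue 445 [ 520.  -214.2  119.8] [ 489.7 -287.9   60.7] [ 566.5 -197.6  150.6]
   plane 209 [ 522.6 -238.5  116.3] [0.778 0.118 0.617]
side green 1781 [520.7 199.1  44.9] [415.5 150.7   9.2] [596.8 229.4  49. ]
   top 1086 [527.  191.7  46.4] ((509.12811279296875, 178.27171325683594), (189.91636657714844, 73.16755676269531), 13.269722938537598)
```

The top view shows the vise at about (225,238), the cell with its lid raised at (357,238), and a jar between them at (281,240). The side view shows the yellow tab at (275,258) and the red handle at (305,262). Both match the network positions. Vise yaw is about 14° and lid angle about 0.87 rad.

```bash
cat >> h.py <<'E'
from scipy.spatial.transform import Rotation as Ro
def plan(p0,y0,pts):
    """pts: list of (x,y,z,yaw,nrows); tool down. prints rows"""
    p=np.array(p0,float);y=y0;i=0
    for *q,yw,n in pts:
        q=np.array(q);dp=(q-p)/n;dy=(yw-y)/n
        for k in range(n):
            R=(Ro.from_euler('z',y+dy*k,degrees=True)*Ro.from_euler('x',180,degrees=True)).as_matrix()
            if i%5==0: print('--')
            print((R.T@dp).round(1).tolist(),'rz',round(-np.radians(dy),4)); i+=1
        p=q;y=yw
E
python3 -c "
from h import *
plan([243.47,-548.39,231.29],23.94,[(523.5,178.5,180,104,15)])"
```

```text
--
[36.7, -36.7, 3.4] rz -0.0932
[40.0, -33.1, 3.4] rz -0.0932
[42.9, -29.3, 3.4] rz -0.0932
[45.4, -25.2, 3.4] rz -0.0932
[47.6, -20.8, 3.4] rz -0.0932
--
[49.3, -16.3, 3.4] rz -0.0932
[50.6, -11.7, 3.4] rz -0.0932
[51.5, -6.9, 3.4] rz -0.0932
[51.9, -2.1, 3.4] rz -0.0932
[51.9, 2.8, 3.4] rz -0.0932
--
[51.4, 7.6, 3.4] rz -0.0932
[50.4, 12.3, 3.4] rz -0.0932
[49.1, 17.0, 3.4] rz -0.0932
[47.3, 21.4, 3.4] rz -0.0932
[45.1, 25.8, 3.4] rz -0.0932
```

Call:
apply_moves:
  rows:
    - [36.7, -36.7, 3.4, 0, 0, -0.0932]
    - [40, -33.1, 3.4, 0, 0, -0.0932]
    - [42.9, -29.3, 3.4, 0, 0, -0.0932]
    - [45.4, -25.2, 3.4, 0, 0, -0.0932]
    - [47.6, -20.8, 3.4, 0, 0, -0.0932]
  fingers: 40
  grip_force: 40

```text
time: 1.52
tool_pos: [337.2, -304.6, 214.4]
tcp_rot: [180.0, -0.0, 50.8]
ft_force: [1.3, -0.2, -0.3]
finger_gap: 40.1
grip_force: 0.0
```

Call:
apply_moves:
  rows:
    - [49.3, -16.3, 3.4, 0, 0, -0.0932]
    - [50.6, -11.7, 3.4, 0, 0, -0.0932]
    - [51.5, -6.9, 3.4, 0, 0, -0.0932]
    - [51.9, -2.1, 3.4, 0, 0, -0.0932]
    - [51.9, 2.8, 3.4, 0, 0, -0.0932]

```text
time: 2.15
tool_pos: [430.6, -62.1, 197.6]
tcp_rot: [179.9, 0.0, 77.5]
ft_force: [1.0, -0.1, 1.4]
finger_gap: 40.0
grip_force: 0.0
```

Call:
apply_moves:
  rows:
    - [51.4, 7.6, 3.4, 0, 0, -0.0932]
    - [50.4, 12.3, 3.4, 0, 0, -0.0932]
    - [49.1, 17, 3.4, 0, 0, -0.0932]
    - [47.3, 21.4, 3.4, 0, 0, -0.0932]
    - [45.1, 25.8, 3.4, 0, 0, -0.0932]

```text
time: 2.78
tool_pos: [523.9, 180.5, 180.4]
tcp_rot: [180.0, 0.0, 104.2]
ft_force: [1.1, -0.6, 0.8]
finger_gap: 40.2
grip_force: 0.0
```

Call:
apply_moves:
  rows:
    - [0, 0, 0, 0, 0, 0]
    - [0, 0, 10, 0, 0, 0]
    - [0, 0, 20, 0, 0, 0]
    - [0, 0, 10, 0, 0, 0]
    - [0, 0, 0, 0, 0, 0]

```text
time: 3.4
tool_pos: [522.2, 177.7, 138.5]
tcp_rot: [-179.8, -0.0, 104.0]
ft_force: [0.4, -0.0, 0.1]
finger_gap: 40.2
grip_force: 0.0
```

Call:
apply_moves:
  rows:
    - [0, 0, 15, 0, 0, 0]
    - [0, 0, 18, 0, 0, 0]
    - [0, 0, 18, 0, 0, 0]
    - [0, 0, 14, 0, 0, 0]
    - [0, 0, 3, 0, 0, 0]

```text
time: 4.03
tool_pos: [522.2, 178.4, 70.5]
tcp_rot: [-179.8, -0.0, 104.0]
ft_force: [-0.6, 0.2, 0.5]
finger_gap: 39.9
grip_force: 0.0
```

Call:
apply_moves:
  rows:
    - [0, 0, 0, 0, 0, 0]
    - [0, 0, 0, 0, 0, 0]
    - [0, 0, 0, 0, 0, 0]
    - [0, 0, 0, 0, 0, 0]
    - [0, 0, 0, 0, 0, 0]
  fingers: 0

```text
time: 4.65
tool_pos: [523.9, 178.8, 73.0]
tcp_rot: [179.9, -0.0, 104.0]
ft_force: [-0.2, 0.6, 3.7]
finger_gap: 11.1
grip_force: 42.0
```

Call:
apply_moves:
  rows:
    - [0, 6, 0, 0, 0, 0]
    - [0, 10, 0, 0, 0, 0]
    - [0, 10, 0, 0, 0, 0]
    - [0, 8, 0, 0, 0, 0]
    - [0, 4, 0, 0, 0, 0]

```text
time: 5.28
tool_pos: [560.9, 187.5, 73.0]
tcp_rot: [180.0, 0.0, 104.0]
ft_force: [-1.9, -2.1, 7.1]
finger_gap: 11.3
grip_force: 42.5
```

Call:
apply_moves:
  rows:
    - [0, 2, 0, 0, 0, 0]
    - [0, 1, 0, 0, 0, 0]
    - [0, 1, 0, 0, 0, 0]
    - [0, 1, 0, 0, 0, 0]
    - [0, 0, 0, 0, 0, 0]

```text
time: 5.9
tool_pos: [562.7, 188.0, 72.9]
tcp_rot: [-179.7, 0.1, 104.0]
ft_force: [-17.2, -6.6, 18.5]
finger_gap: 11.5
grip_force: 44.4
```

Call:
apply_moves:
  rows:
    - [0, 0, 0, 0, 0, 0]
    - [0, 0, 0, 0, 0, 0]
    - [0, 0, 0, 0, 0, 0]
    - [0, 0, -20, 0, 0, 0]
    - [0, 0, -50, 0, 0, 0]
  fingers: 40

```text
time: 6.52
tool_pos: [563.0, 188.6, 141.1]
tcp_rot: [-179.7, -0.0, 104.0]
ft_force: [0.3, 0.4, 1.1]
finger_gap: 39.9
grip_force: 0.0
```

```bash
python3 -c "
from h import *
st()
p,d=snap('side','side1.png')
for q in('pin_mid','jaw_tab'):
  print(q,[{k:np.round(v,2).tolist() for k,v in r.items()} for r in models.place_of(q,'side')[:2]])
hsv=cv2.cvtColor(p,cv2.COLOR_RGB2HSV)
for q,m in(('yellow',(hsv[...,0]>20)&(hsv[...,0]<35)&(hsv[...,1]>120)),):
  X=world('side',d,m);X=X[(X[:,0]>500)&(X[:,0]<620)&(X[:,1]>130)&(X[:,1]<250)&(X[:,2]>94)];print(len(X),X.mean(0))
"
```

```text
{'time': 6.52, 'tool_pos': [563.04, 188.62, 141.09], 'tcp_rot': [-179.68, -0.0, 104.04], 'ft_force': [0.33, 0.38, 1.15], 'finger_gap': 39.85, 'grip_force': 0.0, 'joint_pos': [13.57, 10.17, 91.85, 0.0, 78.3, -0.47]}
pin_mid [{'xyz': [463.2, 164.8, 50.5], 'confidence': 0.78}, {'xyz': [742.6, -0.9, -0.1], 'confidence': 0.61}]
jaw_tab [{'xyz': [563.6, 187.5, 80.9], 'confidence': 0.79}]
78 [563.76109274 196.53880699 120.49807213]
```

```bash
python3 -c "
from h import *
plan([562.5,188.2,142],104,[(562,100,190,102,2),(562,-150,190,95,5),(562,-249,160,93,3)])
a=np.radians([58,45,33,22,11,4,0.])
P=[(569-85*np.cos(t)+7*np.sin(t)+15,-249,52+85*np.sin(t)+7*np.cos(t),93,n) for t,n in zip(a,(2,2,2,2,2,2,3))]
print(np.round(P,1))
plan([562,-249,160],93,P)"
```

```text
--
[-42.7, -10.9, -24.0] rz 0.0175
[-42.9, -10.2, -24.0] rz 0.0175
[-48.9, -10.4, -0.0] rz 0.0244
[-49.1, -9.2, -0.0] rz 0.0244
[-49.4, -8.0, -0.0] rz 0.0244
--
[-49.5, -6.8, -0.0] rz 0.0244
[-49.7, -5.6, -0.0] rz 0.0244
[-32.9, -2.9, 10.0] rz 0.0116
[-32.9, -2.5, 10.0] rz 0.0116
[-32.9, -2.1, 10.0] rz 0.0116
[[ 544.9 -249.   127.8   93.     2. ]
 [ 528.8 -249.   117.1   93.     2. ]
 [ 516.5 -249.   104.2   93.     2. ]
 [ 507.8 -249.    90.3   93.     2. ]
 [ 501.9 -249.    75.1   93.     2. ]
 [ 499.7 -249.    64.9   93.     2. ]
 [ 499.  -249.    59.    93.     3. ]]
--
[0.4, -8.5, 16.1] rz -0.0
[0.4, -8.5, 16.1] rz -0.0
[0.4, -8.0, 5.4] rz -0.0
[0.4, -8.0, 5.4] rz -0.0
[0.3, -6.2, 6.4] rz -0.0
--
[0.3, -6.2, 6.4] rz -0.0
[0.2, -4.4, 6.9] rz -0.0
[0.2, -4.4, 6.9] rz -0.0
[0.2, -3.0, 7.6] rz -0.0
[0.2, -3.0, 7.6] rz -0.0
--
[0.1, -1.1, 5.1] rz -0.0
[0.1, -1.1, 5.1] rz -0.0
[0.0, -0.2, 2.0] rz -0.0
[0.0, -0.2, 2.0] rz -0.0
[0.0, -0.2, 2.0] rz -0.0
```

Call:
apply_moves:
  rows:
    - [-42.7, -10.9, -24, 0, 0, 0.0175]
    - [-42.9, -10.2, -24, 0, 0, 0.0175]
    - [-48.9, -10.4, 0, 0, 0, 0.0244]
    - [-49.1, -9.2, 0, 0, 0, 0.0244]
    - [-49.4, -8, 0, 0, 0, 0.0244]
  fingers: 0

```text
time: 7.3
tool_pos: [564.3, -50.6, 190.5]
tcp_rot: [180.0, 0.0, 97.8]
ft_force: [0.0, 0.7, 0.4]
finger_gap: -0.1
grip_force: 0.0
```

Call:
apply_moves:
  rows:
    - [-49.5, -6.8, 0, 0, 0, 0.0244]
    - [-49.7, -5.6, 0, 0, 0, 0.0244]
    - [-32.9, -2.9, 10, 0, 0, 0.0116]
    - [-32.9, -2.5, 10, 0, 0, 0.0116]
    - [-32.9, -2.1, 10, 0, 0, 0.0116]

```text
time: 7.92
tool_pos: [564.4, -249.1, 160.0]
tcp_rot: [-180.0, -0.0, 93.0]
ft_force: [-0.5, -0.5, 0.1]
finger_gap: 0.1
grip_force: 0.0
```

Call:
apply_moves:
  rows:
    - [0.4, -8.5, 16, 0, 0, 0]
    - [0.4, -8.5, 16, 0, 0, 0]
    - [0.4, -8, 5.4, 0, 0, 0]
    - [0.4, -8, 5.4, 0, 0, 0]
    - [0.3, -6.2, 6.4, 0, 0, 0]

```text
time: 8.55
tool_pos: [525.8, -248.2, 111.9]
tcp_rot: [179.9, 0.1, 93.1]
ft_force: [0.4, 0.3, 2.2]
finger_gap: -0.3
grip_force: 0.8
```

Call:
apply_moves:
  rows:
    - [0.3, -6.2, 6.4, 0, 0, 0]
    - [0.2, -4.4, 6.9, 0, 0, 0]
    - [0.2, -4.4, 6.9, 0, 0, 0]
    - [0.2, -3, 7.6, 0, 0, 0]
    - [0.2, -3, 7.6, 0, 0, 0]

```text
time: 9.18
tool_pos: [504.2, -248.2, 75.0]
tcp_rot: [-180.0, -0.0, 93.0]
ft_force: [0.2, 0.3, 0.1]
finger_gap: 0.1
grip_force: 0.4
```

Call:
apply_moves:
  rows:
    - [0.1, -1.1, 5.1, 0, 0, 0]
    - [0.1, -1.1, 5.1, 0, 0, 0]
    - [0, 0, 2, 0, 0, 0]
    - [0, 0, 1, 0, 0, 0]
    - [0, 0, 1, 0, 0, 0]

```text
time: 9.8
tool_pos: [502.3, -248.1, 61.8]
tcp_rot: [-180.0, 0.0, 93.1]
ft_force: [-2.8, 0.6, 5.1]
finger_gap: 0.2
grip_force: 2.4
```

Call:
apply_moves:
  rows:
    - [0, 0, 1, 0, 0, 0]
    - [0, 0, 1, 0, 0, 0]
    - [0, 0, 0, 0, 0, 0]
    - [0, 0, -10, 0, 0, 0]
    - [0, 0, -30, 0, 0, 0]

```text
time: 10.42
tool_pos: [501.2, -247.4, 98.5]
tcp_rot: [-179.9, -0.1, 93.0]
ft_force: [0.6, 0.7, 0.2]
finger_gap: 0.0
grip_force: 0.0
```

```bash
python3 -c "
from h import *
plan([500,-249,100],93,[(500,-200,180,93,2),(480,60,180,110,5),(461.5,164.5,150,104,3)])"
```

```text
--
[24.5, 1.3, -40.0] rz -0.0
[24.5, 1.3, -40.0] rz -0.0
[52.1, -1.3, -0.0] rz -0.0593
[52.1, 1.8, 0.0] rz -0.0593
[51.9, 4.9, 0.0] rz -0.0593
--
[51.5, 8.0, 0.0] rz -0.0593
[51.0, 11.0, 0.0] rz -0.0593
[34.8, 6.1, 10.0] rz 0.0349
[35.0, 4.9, 10.0] rz 0.0349
[35.2, 3.7, 10.0] rz 0.0349
```

```bash
python3 - <<'E'
from h import *
c=np.cos(np.radians(14));s=np.sin(np.radians(14))
for n in('top','side'):
    p,d=snap(n,n+'2.png')
    X=world(n,d,np.ones(d.shape,bool));v,u=np.nonzero(d>0)
    H,S,V=cv2.cvtColor(p,cv2.COLOR_RGB2HSV)[v,u].astype(int).T
    D=X[:,:2]-[461.5,164.5];L=np.stack([D[:,0]*c+D[:,1]*s,-D[:,0]*s+D[:,1]*c,X[:,2]],1)
    k=(abs(L[:,0])<70)&(abs(L[:,1])<45)&(L[:,2]>20)
    Z=np.full((9,14),-1.)
    for a,b,z in L[k]: i,j=int((b+45)//10),int((a+70)//10);Z[i,j]=max(Z[i,j],z)
    print(n,'rows y -45..45, cols x -70..70');print(Z.astype(int))
    red=k&((H<8)|(H>172))&(S>120);print('red',L[red].mean(0),len(L[red]),np.percentile(L[red],[5,95],axis=0).round(1).tolist())
    for r in models.place_of('pin_mid',n)[:2]: print(r)
E
```

```text
top rows y -45..45, cols x -70..70
[[-1 -1 -1 -1 -1 -1 -1 -1 36 37 46 43 37 52]
 [-1 -1 57 60 54 48 49 49 48 49 61 60 57 59]
 [-1 -1 59 60 57 50 47 48 47 47 63 61 60 61]
 [-1 -1 59 60 57 51 92 96 47 47 60 60 56 60]
 [-1 -1 60 58 63 51 96 97 51 50 52 49 48 48]
 [-1 -1 61 62 63 49 94 94 49 51 60 59 61 60]
 [-1 -1 58 57 60 47 49 48 48 48 60 63 63 61]
 [-1 -1 58 63 57 49 49 49 46 48 57 56 59 57]
 [-1 -1 30 -1 44 -1 46 43 37 31 35 35 35 36]]
red [-2.89367195  1.10853131 91.13118087] 22 [[-9.5, -4.9, 84.1], [2.5, 7.4, 96.7]]
{'xyz': [461.4, 167.1, 54.3], 'confidence': 0.53}
side rows y -45..45, cols x -70..70
[[-1 -1 45 -1 45 -1 -1 -1 -1 -1 -1 -1 -1 -1]
 [-1 -1 59 60 62 49 -1 47 50 48 47 -1 58 60]
 [-1 -1 60 60 60 49 -1 47 47 48 61 61 61 61]
 [-1 -1 59 61 60 51 96 94 49 47 61 60 61 61]
 [-1 -1 61 61 62 52 99 98 51 48 48 -1 48 50]
 [-1 -1 47 61 62 52 97 98 49 49 59 60 60 61]
 [-1 -1 60 60 59 49 50 48 48 49 61 61 60 61]
 [-1 -1 58 60 58 48 49 48 49 49 59 61 59 61]
 [-1 -1 59 61 58 48 47 47 46 48 48 47 48 41]]
red [-0.15597517  6.02933723 78.39246723] 130 [[-6.8, -0.2, 55.5], [6.1, 9.5, 97.6]]
{'xyz': [464.5, 163.8, 49.7], 'confidence': 0.67}
```

Call:
apply_moves:
  rows:
    - [24.5, 1.3, -40, 0, 0, 0]
    - [24.5, 1.3, -40, 0, 0, 0]
    - [52.1, -1.3, 0, 0, 0, -0.0593]
    - [52.1, 1.8, 0, 0, 0, -0.0593]
    - [51.9, 4.9, 0, 0, 0, -0.0593]
  fingers: 34

```text
time: 11.25
tool_pos: [489.3, -41.6, 178.5]
tcp_rot: [-180.0, -0.0, 103.3]
ft_force: [0.6, 0.9, -0.1]
finger_gap: 33.9
grip_force: 0.0
```

Call:
apply_moves:
  rows:
    - [51.5, 8, 0, 0, 0, -0.0593]
    - [51, 11, 0, 0, 0, -0.0593]
    - [34.8, 6.1, 10, 0, 0, 0.0349]
    - [35, 4.9, 10, 0, 0, 0.0349]
    - [35.2, 3.7, 10, 0, 0, 0.0349]

```text
time: 11.88
tool_pos: [462.6, 166.4, 148.1]
tcp_rot: [-179.9, -0.0, 104.0]
ft_force: [0.2, -1.0, -0.2]
finger_gap: 34.1
grip_force: 0.0
```

```bash
python3 - <<'E'
from h import *
st()
for n in('top','side'):
    p,d=snap(n,n+'3.png')
    for q in('lid_hinge','cell_hole'):
        for r in models.place_of(q,n)[:2]: print(n,q,{k:np.round(v,2).tolist() for k,v in r.items()})
    X=world(n,d,np.ones(d.shape,bool));v,u=np.nonzero(d>0)
    H,S,V=cv2.cvtColor(p,cv2.COLOR_RGB2HSV)[v,u].astype(int).T
    m=(H>100)&(H<130)&(S>110)&(X[:,0]>400)&(X[:,0]<620)&(X[:,1]>-330)&(X[:,1]<-170)&(X[:,2]>52)
    Y=X[m];print(n,len(Y),Y.mean(0).round(1),cv2.minAreaRect(Y[:,:2].astype(np.float32)))
    A=np.c_[Y[:,:2]-Y[:,:2].mean(0),np.ones(len(Y))];print('plane',np.linalg.lstsq(A,Y[:,2],rcond=None)[0].round(4))
    vv,uu=v[m],u[m];r0,r1,c0,c1=vv.min()-12,vv.max()+12,uu.min()-12,uu.max()+12
    print('crop',r0,r1,c0,c1);im=cv2.resize(p[r0:r1,c0:c1,::-1],None,fx=8,fy=8,interpolation=cv2.INTER_NEAREST)[:600,:800];cv2.imwrite(f'pics/{n}3c.png',im)
E
```

```text
{'time': 11.88, 'tool_pos': [462.59, 166.37, 148.09], 'tcp_rot': [-179.93, -0.01, 103.99], 'ft_force': [0.16, -0.99, -0.21], 'finger_gap': 34.08, 'grip_force': 0.0, 'joint_pos': [13.8, -6.25, 107.9, 0.01, 78.42, -0.19]}
top lid_hinge {'xyz': [572.2, -244.4, 55.9], 'confidence': 0.74}
top cell_hole {'xyz': [471.6, -251.8, 45.2], 'confidence': 0.64}
top 728 [ 493.4 -248.1   61.2] ((502.7017517089844, -248.50494384765625), (111.61717224121094, 91.53749084472656), 1.9000641107559204)
plane [-3.77000e-02  4.00000e-04  6.12218e+01]
crop 209 268 332 386
side cell_hole {'xyz': [473.9, -254.8, 43.0], 'confidence': 0.75}
side 244 [ 465.8 -243.4   63.7] ((465.8533020019531, -247.9073944091797), (35.93839645385742, 97.58946228027344), 6.8962907791137695)
plane [-2.19000e-02 -3.62000e-02  6.36511e+01]
crop 148 193 316 353
```

View pics/top3c.png

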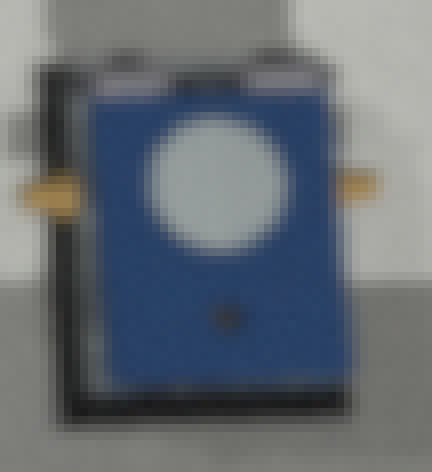

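Call:
apply_moves:
  rows:
    - [0, -1, 20, 0, 0, 0]
    - [0, 0, 25, 0, 0, 0]
    - [0, 0, 25, 0, 0, 0]
    - [0, 0, 12, 0, 0, 0]
    - [0, 0, 2, 0, 0, 0]

```text
time: 12.8
tool_pos: [462.3, 164.3, 65.1]
tcp_rot: [-179.9, 0.0, 104.0]
ft_force: [0.1, 0.8, 0.3]
finger_gap: 33.6
grip_force: 0.0
```

The lid lies flat. Its hole is at crop (228,318), which is full-image pixel (360.0,248.2).

Call:
apply_moves:
  rows:
    - [0, 0, 0, 0, 0, 0]
    - [0, 0, 0, 0, 0, 0]
    - [0, 0, 0, 0, 0, 0]
    - [0, 0, 0, 0, 0, 0]
    - [0, 0, 0, 0, 0, 0]
  fingers: 0
  grip_force: 20

```text
time: 13.42
tool_pos: [462.5, 164.9, 66.1]
tcp_rot: [180.0, 0.0, 104.0]
ft_force: [-5.1, -2.5, 5.3]
finger_gap: 15.3
grip_force: 19.8
```

```bash
python3 - <<'E'
from h import *
st()
c=eyes.get_calibration('top');K,R,t=[np.array(c[k]) for k in('intrinsics','R','t')]
o=-R.T@t.ravel();r=R.T@np.linalg.inv(K)@[360.0,248.2,1];print(o, o+r*(62-o[2])/r[2])
p=cv2.imread('pics/top3.png');g=p[240:258,352:370].astype(float).sum(2)
w=np.clip(np.median(g)-25-g,0,None);w[:5]=0;w[-5:]=0;w[:,:4]=0;w[:,-4:]=0
v,u=np.mgrid[240:258,352:370];u0,v0=(u*w).sum()/w.sum(),(v*w).sum()/w.sum()
r=R.T@np.linalg.inv(K)@[u0,v0,1];print(u0,v0,o+r*(62-o[2])/r[2])
E
```

```text
{'time': 13.42, 'tool_pos': [462.52, 164.92, 66.14], 'tcp_rot': [180.0, 0.01, 104.05], 'ft_force': [-5.06, -2.47, 5.34], 'finger_gap': 15.28, 'grip_force': 19.78, 'joint_pos': [13.65, -0.93, 111.98, -0.01, 68.96, -0.39]}
[ 341.5640487     3.32770639 1279.10448041] [ 471.21938602 -250.84476589   62.        ]
360.43589743589746 248.2051282051282 [ 471.20685304 -252.20475269   62.        ]
```

Call:
apply_moves:
  rows:
    - [0, -0.5, 0, 0, 0, 0]
    - [0, -0.5, 0, 0, 0, 0]
    - [0, 0, 0, 0, 0, 0]
    - [0, 0, 0, 0, 0, 0]
    - [0, 0, 0, 0, 0, 0]

```text
time: 14.05
tool_pos: [462.1, 164.8, 66.0]
tcp_rot: [179.9, 0.0, 104.0]
ft_force: [-1.4, -2.0, 4.2]
finger_gap: 15.2
grip_force: 19.4
```

Now release, rise, turn by -90°, come down and regrip to centre the other axis.

Call:
apply_moves:
  rows:
    - [0, -0.3, 0, 0, 0, 0]
    - [0, 0, 0, 0, 0, 0]
    - [0, 0, -15, 0, 0, 0]
    - [0, 0, -25, 0, 0, 0.18]
    - [0, 0, 0, 0, 0, 0.18]
  fingers: 34

```text
time: 14.68
tool_pos: [463.4, 165.2, 109.0]
tcp_rot: [179.7, -0.1, 83.1]
ft_force: [-0.4, 0.4, -0.0]
finger_gap: 33.9
grip_force: 0.0
```

Call:
apply_moves:
  rows:
    - [0, 0, 0, 0, 0, 0.18]
    - [0, 0, 0, 0, 0, 0.18]
    - [0, 0, 0, 0, 0, 0.18]
    - [0, 0, 0, 0, 0, 0.18]
    - [0, 0, 0, 0, 0, 0.18]

```text
time: 15.3
tool_pos: [461.7, 164.8, 106.6]
tcp_rot: [180.0, -0.1, 31.5]
ft_force: [-0.2, -0.7, -0.9]
finger_gap: 33.7
grip_force: 0.0
```

Call:
apply_moves:
  rows:
    - [0, 0, 5, 0, 0, 0.18]
    - [0, 0, 15, 0, 0, 0.13]
    - [0, 0, 18, 0, 0, 0]
    - [0, 0, 6, 0, 0, 0]
    - [0, 0, 0, 0, 0, 0]

```text
time: 15.92
tool_pos: [460.8, 164.5, 61.0]
tcp_rot: [-180.0, 0.1, 14.2]
ft_force: [-0.6, 0.6, -1.4]
finger_gap: 33.9
grip_force: 0.0
```

Call:
apply_moves:
  rows:
    - [0, 0, 0, 0, 0, 0]
    - [0, 0, 0, 0, 0, 0]
    - [0, 0, 0, 0, 0, 0]
    - [0, 0, 0, 0, 0, 0]
    - [0, 0, 0, 0, 0, 0]
  fingers: 0
  grip_force: 30

```text
time: 16.55
tool_pos: [461.6, 164.8, 62.0]
tcp_rot: [-180.0, -0.0, 14.1]
ft_force: [-2.8, 0.7, 5.4]
finger_gap: 14.7
grip_force: 30.2
```

Call:
apply_moves:
  rows:
    - [0, 0, 0, 0, 0, 0]
    - [0, 0, 0, 0, 0, 0]
    - [0, 0, 0, 0, 0, 0]
    - [0, 0, -5, 0, 0, 0]
    - [0, 0, -10, 0, 0, 0]
  grip_force: 100

```text
time: 17.18
tool_pos: [460.7, 164.4, 76.3]
tcp_rot: [180.0, 0.1, 14.1]
ft_force: [-0.5, -0.1, -0.8]
finger_gap: 14.0
grip_force: 97.4
```

Call:
apply_moves:
  rows:
    - [0, 0, -20, 0, 0, 0]
    - [0, 0, -25, 0, 0, 0]
    - [0, 0, -30, 0, 0, 0]
    - [0, 0, -30, 0, 0, 0]
    - [0, 0, 0, 0, 0, 0]

```text
time: 17.8
tool_pos: [463.2, 165.1, 184.9]
tcp_rot: [180.0, -0.3, 14.1]
ft_force: [0.7, 0.1, -1.4]
finger_gap: 13.7
grip_force: 97.5
```

```bash
python3 - <<'E'
from h import *
st()
for n in('top','side'):
    p,d=snap(n,n+'4.png')
    for q in('pin_mid','pin_tip','cell_hole'):
        for r in models.place_of(q,n)[:2]: print(n,q,{k:np.round(v,2).tolist() for k,v in r.items()})
plan([461.4,164.5,182],14,[(471.3,-251.5,160,14,10)])
E
```

```text
{'time': 17.8, 'tool_pos': [463.19, 165.06, 184.87], 'tcp_rot': [179.99, -0.34, 14.08], 'ft_force': [0.67, 0.11, -1.39], 'finger_gap': 13.71, 'grip_force': 97.47, 'joint_pos': [13.64, -8.36, 105.89, -0.01, 82.13, 89.56]}
top cell_hole {'xyz': [477.0, -251.6, 44.4], 'confidence': 0.85}
side pin_mid {'xyz': [500.3, -7.3, 0.3], 'confidence': 0.7}
side pin_mid {'xyz': [463.7, 163.5, 169.4], 'confidence': 0.51}
side pin_tip {'xyz': [460.7, 166.9, 122.4], 'confidence': 0.52}
side cell_hole {'xyz': [472.3, -251.0, 43.7], 'confidence': 0.87}
side cell_hole {'xyz': [593.3, 2.7, -4.0], 'confidence': 0.69}
--
[-9.1, 40.6, 2.2] rz -0.0
[-9.1, 40.6, 2.2] rz -0.0
[-9.1, 40.6, 2.2] rz -0.0
[-9.1, 40.6, 2.2] rz -0.0
[-9.1, 40.6, 2.2] rz -0.0
--
[-9.1, 40.6, 2.2] rz -0.0
[-9.1, 40.6, 2.2] rz -0.0
[-9.1, 40.6, 2.2] rz -0.0
[-9.1, 40.6, 2.2] rz -0.0
[-9.1, 40.6, 2.2] rz -0.0
```

Call:
apply_moves:
  rows:
    - [-9.1, 40.6, 0, 0, 0, 0]
    - [-9.1, 40.6, 0, 0, 0, 0]
    - [-9.1, 40.6, 0, 0, 0, 0]
    - [-9.1, 40.6, 0, 0, 0, 0]
    - [-9.1, 40.6, 0, 0, 0, 0]

```text
time: 18.82
tool_pos: [466.2, -44.6, 181.1]
tcp_rot: [-180.0, 0.0, 14.1]
ft_force: [-0.3, 0.8, -0.4]
finger_gap: 13.4
grip_force: 97.7
```

Call:
apply_moves:
  rows:
    - [-9.1, 40.6, 0, 0, 0, 0]
    - [-9.1, 40.6, 8, 0, 0, 0]
    - [-9.1, 40.6, 8, 0, 0, 0]
    - [-9.1, 40.6, 10, 0, 0, 0]
    - [-9.1, 40.6, 10, 0, 0, 0]

```text
time: 19.45
tool_pos: [471.5, -252.6, 144.7]
tcp_rot: [-180.0, 0.0, 14.1]
ft_force: [0.5, -0.0, -0.8]
finger_gap: 13.6
grip_force: 97.7
```

Call:
apply_moves:
  rows:
    - [0, 0, 8, 0, 0, 0]
    - [0, 0, 4, 0, 0, 0]
    - [0, 0, 2, 0, 0, 0]
    - [0, 0, 0, 0, 0, 0]
    - [0, 0, 0, 0, 0, 0]

```text
time: 20.08
tool_pos: [472.1, -250.9, 132.0]
tcp_rot: [180.0, -0.0, 14.1]
ft_force: [0.4, 0.3, -0.6]
finger_gap: 13.4
grip_force: 97.8
```

```bash
python3 - <<'E'
from h import *
st()
for n in('top','side'):
    p,d=snap(n,n+'5.png')
    for q in('pin_mid','pin_tip','cell_hole'):
        for r in models.place_of(q,n)[:2]: print(n,q,{k:np.round(v,2).tolist() for k,v in r.items()})
p=cv2.imread('pics/side5.png');c=eyes.get_calibration('side');K,R,t=[np.array(c[k]) for k in('intrinsics','R','t')]
q=R@np.array([471,-251.5,75])+t.ravel();q=K@q;q=(q/q[2])[:2];print(q)
u,v=q.astype(int);cv2.imwrite('pics/side5c.png',cv2.resize(p[v-37:v+37,u-50:u+50],None,fx=8,fy=8,interpolation=cv2.INTER_CUBIC));print(u-50,v-37)
E
```

```text
{'time': 20.08, 'tool_pos': [472.13, -250.85, 131.98], 'tcp_rot': [179.97, -0.03, 14.13], 'ft_force': [0.44, 0.35, -0.61], 'finger_gap': 13.42, 'grip_force': 97.82, 'joint_pos': [-33.48, 1.34, 102.3, 0.0, 76.32, 42.39]}
top pin_tip {'xyz': [499.8, -0.9, 1.3], 'confidence': 0.35}
top cell_hole {'xyz': [476.8, -252.6, 45.9], 'confidence': 0.78}
side pin_mid {'xyz': [476.6, -250.3, 120.1], 'confidence': 0.54}
side pin_mid {'xyz': [411.8, -426.0, 2.5], 'confidence': 0.38}
side pin_tip {'xyz': [470.3, -248.8, 72.8], 'confidence': 0.64}
side cell_hole {'xyz': [470.0, -252.5, 45.3], 'confidence': 0.78}
[333.07515067 164.90357774]
283 127
```

View pics/side5c.png

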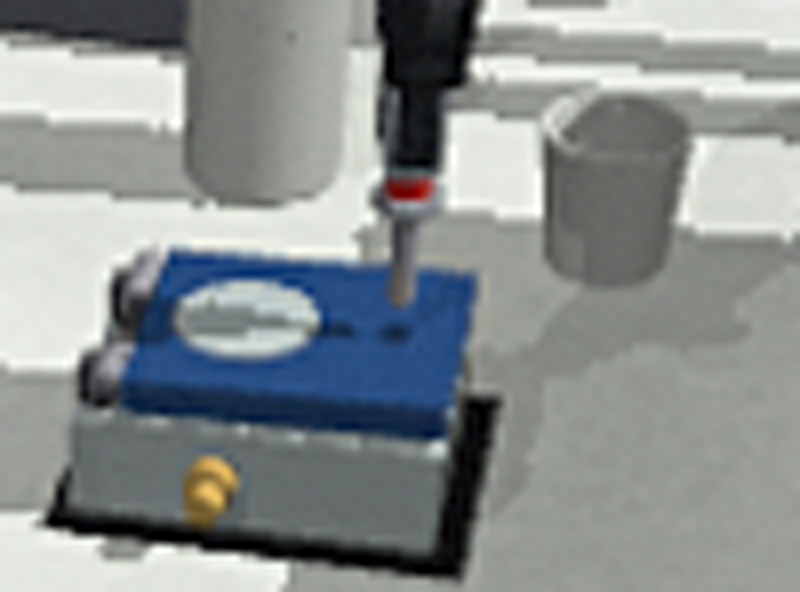

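The pin tip is at crop (402,303), full pixel (333.25,164.9), and the hole centre is at crop (396,333), full pixel (332.5,168.6). Next I compute the offset between them.

```bash
python3 - <<'E'
from h import *
c=eyes.get_calibration('side');K,R,t=[np.array(c[k]) for k in('intrinsics','R','t')]
o=-R.T@t.ravel()
def ray(px,z):
    r=R.T@np.linalg.inv(K)@[*px,1];return o+r*(z-o[2])/r[2]
def pr(X): q=K@(R@np.array(X)+t.ravel());return q[:2]/q[2]
p=cv2.imread('pics/side5.png').astype(float);b=p[163:174,324:342];
v,u=np.mgrid[163:174,324:342]
g=b[...,0] # blue channel low at hole
print(g.astype(int))
w=np.clip(np.median(g)-20-g,0,None);w[(v<166)|(v>171)|(u<329)|(u>336)]=0
h=((u*w).sum()/w.sum(),(v*w).sum()/w.sum());print('hole px',h,'world',ray(h,62.6),ray((332.4,168.5),62.6))
for z in(73,74,75):print('tip pred',pr([471.3,-251.5,z]), 'px/mm x',pr([472.3,-251.5,z]),'y',pr([471.3,-250.5,z]))
# pin shank columns
for row in range(152,167): print(row,p[row,328:340].astype(int).sum(1).tolist())
print(o)
E
```

```text
[[128 131 129 130 131 132 125  93  81 102 130 133 134 130 119 123 118 116]
 [128 129 127 129 131 130 130 118  79 104 128 134 124 123 115 120 118 119]
 [128 130 133 130 131 131 134 130 103 116 131 123 120 118 118 129 123 126]
 [135 136 136 133 129 132 133 135 131 135 134 119 118 124 130 135 127 116]
 [ 99  98 107 136 136 136 129 112 105 114 126 128 127 130 133 133 126 110]
 [ 79  75  74 106 130 126 104  82  63  77 108 134 132 132 132 132 124 113]
 [123 124 119 121 132 128 114  93  88  93 126 135 131 132 130 131 124 134]
 [132 136 135 135 136 135 132 126 126 127 137 129 133 132 130 126 122 144]
 [130 132 131 132 133 131 131 131 128 131 130 130 130 132 132 128 110 116]
 [133 131 133 131 133 133 131 131 130 128 132 130 130 130 131 130 105  95]
 [132 130 133 131 133 134 132 130 132 130 133 132 132 132 130 124 109  91]]
hole px (np.float64(331.9830508474576), np.float64(168.28813559322035)) world [ 473.55210762 -252.99301583   62.6       ] [ 472.20198557 -252.13971671   62.6       ]
tip pred [332.92254242 165.49947582] px/mm x [332.57394207 165.45283816] y [332.86271316 165.67300313]
tip p
[... 516 characters left out ...]
458, 464]
157 [426, 448, 466, 452, 194, 266, 352, 435, 463, 453, 456, 464]
158 [435, 470, 508, 535, 202, 267, 356, 445, 468, 464, 464, 463]
159 [424, 435, 449, 413, 206, 274, 371, 472, 487, 486, 474, 473]
160 [296, 293, 302, 254, 232, 282, 366, 384, 367, 377, 403, 406]
161 [228, 239, 231, 234, 241, 287, 351, 281, 251, 250, 270, 263]
162 [247, 248, 247, 233, 253, 303, 369, 258, 241, 238, 217, 212]
163 [252, 251, 244, 231, 252, 314, 377, 252, 252, 246, 224, 235]
164 [256, 250, 244, 255, 260, 314, 324, 241, 232, 239, 216, 228]
165 [253, 247, 253, 250, 241, 269, 264, 229, 228, 220, 228, 245]
166 [243, 253, 252, 256, 250, 260, 254, 225, 222, 242, 246, 257]
[317.63416797 921.11810104 764.00777865]
```

Call:
apply_moves:
  rows:
    - [1, 1, 4, 0, 0, 0]
    - [0, 0, 4, 0, 0, 0]
    - [0, 0, 3, 0, 0, 0]
    - [0, 0, 2, 0, 0, 0]
    - [0, 0, 1, 0, 0, 0]

```text
time: 21.1
tool_pos: [472.9, -251.9, 117.3]
tcp_rot: [-180.0, 0.0, 14.1]
ft_force: [0.0, 0.1, -1.4]
finger_gap: 13.6
grip_force: 97.8
```

Call:
apply_moves:
  rows:
    - [0, 0, 1, 0, 0, 0]
    - [0, 0, 1, 0, 0, 0]
    - [0, 0, 1, 0, 0, 0]
    - [0, 0, 1, 0, 0, 0]
    - [0, 0, 0, 0, 0, 0]

```text
time: 21.72
tool_pos: [473.0, -252.0, 113.4]
tcp_rot: [180.0, -0.0, 14.1]
ft_force: [0.2, 0.5, -1.6]
finger_gap: 13.3
grip_force: 97.8
```

Call:
apply_moves:
  rows:
    - [0, 0, 2, 0, 0, 0]
    - [0, 0, 2, 0, 0, 0]
    - [0, 0, 2, 0, 0, 0]
    - [0, 0, 2, 0, 0, 0]
    - [0, 0, 1, 0, 0, 0]

```text
time: 22.35
tool_pos: [473.0, -251.9, 104.3]
tcp_rot: [-180.0, 0.0, 14.1]
ft_force: [0.2, 1.5, 0.2]
finger_gap: 13.4
grip_force: 97.8
```

Call:
apply_moves:
  rows:
    - [0, 0, 1, 0, 0, 0]
    - [0, 0, 2, 0, 0, 0]
    - [0, 0, 2, 0, 0, 0]
    - [0, 0, 2, 0, 0, 0]
    - [0, 0, 1, 0, 0, 0]

```text
time: 22.98
tool_pos: [473.0, -252.0, 96.4]
tcp_rot: [-180.0, 0.0, 14.1]
ft_force: [1.0, 0.8, -0.1]
finger_gap: 13.4
grip_force: 97.9
```

Call:
apply_moves:
  rows:
    - [0, 0, 3, 0, 0, 0]
    - [0, 0, 3, 0, 0, 0]
    - [0, 0, 4, 0, 0, 0]
    - [0, 0, 3, 0, 0, 0]
    - [0, 0, 1, 0, 0, 0]

```text
time: 23.6
tool_pos: [472.9, -251.9, 82.3]
tcp_rot: [-180.0, 0.0, 14.1]
ft_force: [1.7, 0.0, 1.3]
finger_gap: 13.6
grip_force: 97.9
```

Call:
apply_moves:
  rows:
    - [0, 0, 1, 0, 0, 0]
    - [0, 0, 1, 0, 0, 0]
    - [0, 0, 1, 0, 0, 0]
    - [0, 0, 0, 0, 0, 0]
    - [0, 0, 0, 0, 0, 0]

```text
time: 24.22
tool_pos: [473.0, -252.1, 79.6]
tcp_rot: [180.0, -0.0, 14.1]
ft_force: [0.7, 0.8, 0.9]
finger_gap: 13.4
grip_force: 97.9
```

Call:
apply_moves:
  rows:
    - [0, 0, 1, 0, 0, 0]
    - [0, 0, 1, 0, 0, 0]
    - [0, 0, 1, 0, 0, 0]
    - [0, 0, 0, 0, 0, 0]
    - [0, 0, 0, 0, 0, 0]
  grip_force: 120

```text
time: 24.85
tool_pos: [473.0, -252.1, 76.9]
tcp_rot: [180.0, -0.0, 14.1]
ft_force: [-1.3, 1.8, 6.0]
finger_gap: 13.2
grip_force: 117.1
```

Call:
apply_moves:
  rows:
    - [0, 0, 0.5, 0, 0, 0]
    - [0, 0, 0.5, 0, 0, 0]
    - [0, 0, 0, 0, 0, 0]
    - [0, 0, 0, 0, 0, 0]
    - [0, 0, 0, 0, 0, 0]

```text
time: 25.48
tool_pos: [473.0, -252.2, 76.3]
tcp_rot: [180.0, -0.0, 14.1]
ft_force: [-3.2, 2.9, 9.4]
finger_gap: 13.2
grip_force: 117.2
```

Call:
apply_moves:
  rows:
    - [-0.4, -0.5, 0.5, 0, 0, 0]
    - [0, 0, 0.5, 0, 0, 0]
    - [0, 0, 0.5, 0, 0, 0]
    - [0, 0, 0, 0, 0, 0]
    - [0, 0, 0, 0, 0, 0]

```text
time: 26.1
tool_pos: [473.1, -252.2, 76.1]
tcp_rot: [179.9, -0.0, 14.1]
ft_force: [-5.9, 3.8, 18.1]
finger_gap: 12.6
grip_force: 117.9
```

Call:
apply_moves:
  rows:
    - [0, 0, 0.3, 0, 0, 0]
    - [0, 0, 0.3, 0, 0, 0]
    - [0, 0, 0, 0, 0, 0]
    - [0, 0, 0, 0, 0, 0]
    - [0, 0, 0, 0, 0, 0]

```text
time: 26.72
tool_pos: [473.1, -252.2, 76.1]
tcp_rot: [179.9, -0.1, 14.1]
ft_force: [-7.2, 5.5, 23.0]
finger_gap: 13.2
grip_force: 118.6
```

Call:
apply_moves:
  rows:
    - [0, 0, 0.2, 0, 0, 0]
    - [0, 0, 0, 0, 0, 0]
    - [0, 0, 0, 0, 0, 0]
    - [0, 0, 0, 0, 0, 0]
    - [0, 0, 0, 0, 0, 0]

```text
time: 27.35
tool_pos: [473.1, -252.2, 76.0]
tcp_rot: [179.9, -0.1, 14.1]
ft_force: [-8.7, 5.5, 23.9]
finger_gap: 12.8
grip_force: 118.8
```

```bash
python3 - <<'E'
from h import *
st()
for n in ('side','top'):
    p,d=snap(n,n+'6.png')
    X=world(n,d,np.ones(d.shape,bool));v,u=np.nonzero(d>0)
    H,S,V=cv2.cvtColor(p,cv2.COLOR_RGB2HSV)[v,u].astype(int).T
    m=(H>100)&(H<130)&(S>110)&(X[:,0]>400)&(X[:,0]<620)&(X[:,1]>-330)&(X[:,1]<-170)&(X[:,2]>54)&(X[:,2]<68)
    Y=X[m];A=np.c_[Y[:,:2]-Y[:,:2].mean(0),np.ones(len(Y))];print(n,len(Y),'plane',np.linalg.lstsq(A,Y[:,2],rcond=None)[0].round(4))
p=cv2.imread('pics/side6.png');cv2.imwrite('pics/side6c.png',cv2.resize(p[127:201,283:383],None,fx=8,fy=8,interpolation=cv2.INTER_CUBIC))
E
```

```text
{'time': 27.35, 'tool_pos': [473.13, -252.19, 76.05], 'tcp_rot': [179.92, -0.05, 14.09], 'ft_force': [-8.75, 5.48, 23.94], 'finger_gap': 12.83, 'grip_force': 118.76, 'joint_pos': [-33.53, 5.13, 104.61, -0.02, 70.16, 42.39]}
side 493 plane [ 1.2000e-03 -1.6000e-02  6.0659e+01]
top 183 plane [-1.30000e-03  1.34000e-02  5.89745e+01]
```

View pics/side6c.png

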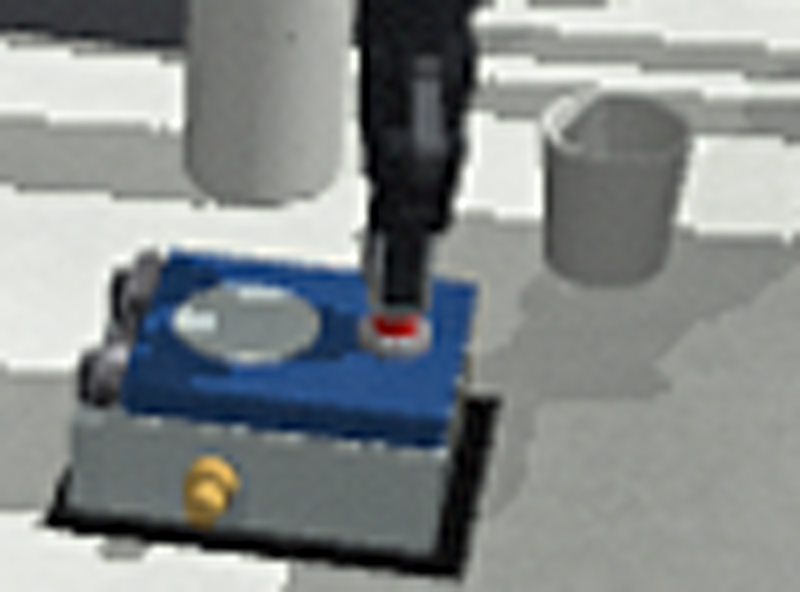

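View pics/side6.png

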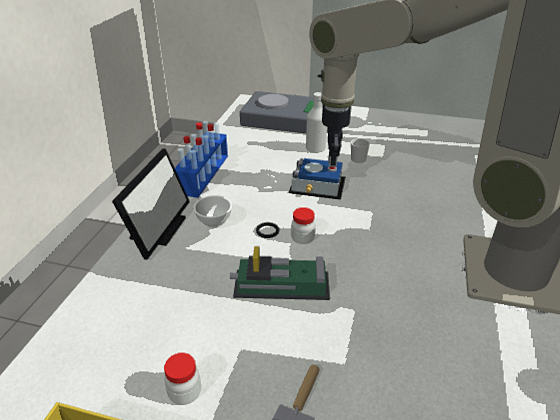

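The collar sits flat on the lid at crop (395,340). The lid is level (slope about 0.001 along x), the pin is pressed with 24 N, the jaw is open at (256,262), and everything else is untouched.

```bash
python3 -c "
from bench import job;print(job.hand_in())"
```

```text
the job is handed in; nothing more can be done
None
```

I handed the job in at about 27 s with the vise jaw fully open and the pin pushed through the lid into the lower half. The arm is still gripping the pin and pressing it down with about 24 N. The lid measured level, and I left the other things on the bench untouched.

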